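Index the vial carousel to the black-capped vial and lock it

ROBOT

A 6-joint arm with a two-finger parallel gripper is mounted at the origin on a cart in front of the work surface, level with it; the furniture and walls round the work are solid. World frame = base frame: x ahead of the robot, y to its left, z up, the work surface at z = 0. Lengths are in m, angles in rad, forces in N, time in s.
With the tool pointing down it reaches from about 0.35 to 0.85 m from the base axis. Payload 8.1 kg.
Tool frame: the origin (TCP) lies at the very end of the fingers, on their centre line; the grasp point (between the pads) lies 19 mm behind it; z points along the fingers, y is the line along which they close (so a half turn about z gives the same grasp; the last joint's range is limited). The gripper opens to 93 mm and grips with 3 to 60 N. Pads are 15 mm wide; open, the fingers measure 128 mm over their backs; the gripper's body (75 mm by 188 mm) begins 65 mm behind the grasp point.
Start: joints at [1.045, 0.13, 1.488, -0, 1.523, -0.085], TCP at [0.256, 0.543, 0.219] pointing down, gripper open.
Joint ranges: [-2.96, 2.96], [-0.89, 2.26], [0.02, 2.5], [-1.34, 4.48], [0, 2.73], [-2.66, 2.66]. Speed limits (rad/s): [2.39, 2.39, 2.79, 3.14, 3.14, 3.14].

INTERFACE

Orientations are given as a rotation vector (axis times angle).
In Python, from plant import monitor, eyes, ticket gives the robot as it stands.
- The arm moves only by the tool arm_command, never from a script. Its argument "deltas" is a list that holds one entry, the list of rows, each a list of 6 numbers: the shift along the world's x, y, z in cm, then the turn, a rotation vector about the world's x, y, z in degrees. In form: [[[tx, ty, tz, rx, ry, rz], ...]]. A call has 1 to 12 rows; each row shifts and turns the commanded pose from where the row before left it; what a row does not reach is not made up. A row lasts 1/12 s, in which the tool goes at most 41.7 mm and 7.16 degrees, less where a joint would pass 70% of its speed; a pose out of reach is approached as far as the arm can. A call is refused whole if a number of a shift passes 4.17 or a number of a turn 7.16, either way. A call with a gripper value outside its range is refused whole. "gripper" is the opening, from -1 (shut) to 1 (fully open), set as the call begins (left out, the last holds). The fingers move at their own pace and stop on an object; "squeeze" is the grip in N (left out, the last holds). Time passes only in rows, so rows that do not move let the fingers close. It gives the time, the measured TCP pose, the force, the opening and the grip force at its end, in the units of the state.
- monitor.read_state(): the state, without advancing time (a new reading comes with each control period).
- eyes.read_camera(name): name is "side" or "top"; returns the picture (480x640x3 uint8, blue, green, red); there is no depth.
- eyes.camera_model(name): a dict with "fx", "fy", "cx", "cy" (pixels), "k1" (the pictures are not rectified: a ray, as slopes to the right and down, at radius r is drawn at 1 + k1 r^2 times it, then the intrinsics apply), "rvec" (rotation vector, rad) and "tvec" (3), from world to camera coordinates, as OpenCV has them. Camera axes: x right, y down, z forward; pixel columns grow to the right and rows downward; lengths in m; the calibration is good to about 2 mm. A picture is of the moment at which its call begins. camera_model takes no time and is no camera call.
- ticket.close_job(): hands the job in; it is judged then, once.
The state is a dict: "t": time; "q": joint angles; "dq": joint speeds; "joint_torque": joint torques, N m; "tool_pos": TCP position; "orientation": TCP orientation; "force": force on the tool from outside, world axes, zero at the start; "wrist_torque": the same for the moment, N m; "opening": finger opening in m; "gripper_force": force on a finger pad.
Only numpy, scipy, OpenCV 4.12 (cv2) and the standard library are available. Lean on these libraries where they do the work, as an engineer would, in place of code of your own. Each camera call takes 0.05 s, during which the arm holds its last target. There are 200 camera calls.

TASK

Bring the black-capped vial to the pick position of the carousel, behind the yellow arrowhead: push the red knob of the lock lever outward until its roller is clear of the disc, turn the carousel by pushing a spoke with a fingertip, then push the lever fully home into its notch so that the carousel is locked there. Nothing is to be picked up; keep off the vials and their cups, and leave the other things on the table where they are.

Things in the scene. Friction and masses are not known exactly. Their poses are not given: they have to be found in the camera images.
- carousel_base: Immovable aluminium plate, 206 x 225 mm, top at z = 20 mm, on rubber feet, that carries the vial carousel. Origin on the table under the rotor's vertical axis; its -x axis points to the yellow arrowhead (76 to 104 mm from the axis, top at z = 36 mm); the lock lever is on its -y side. Yaw up to 0.4 rad either way. Offsets below are in this frame.
- pick_point (a point): The pick position: the point 50 mm from the rotor axis on the side of the yellow arrowhead, at the height of a cup's floor (41 mm). A cup that stands exactly behind the arrowhead is centred here.
- rotor_axis (a point): A point on the rotor's vertical axis, at the height of the spokes (50 mm above the table).
- rotor (a joint): Angle of the rotor, rad, counter-clockwise from above; 0 at the start, stops at +-3.1. Six cups 60 degrees apart stand 50 mm from the axis on a dark disc (radius 72 mm, z = 29 to 39 mm) with six rim notches midway between them. At 0 a cup is at the pick position. About 2 N at a spoke turns it; it stays where left, does not coast, and cannot turn while the lever's roller is in a notch.
- spokes: Three steel rods, 8 mm thick, at z = 50 mm, 120 degrees apart, turning with the rotor; each runs out between two cups to a black ball (18 mm) 118 mm from the axis. Free length for a fingertip: 65 to 108 mm from the axis. Origin on the axis at table height; the frame turns with the rotor, the spokes stand at 30, 150 and 270 degrees counter-clockwise from its x axis.
- spoke0 (a point): Middle of the free length of the first spoke, 92 mm from the axis.
- spoke1 (a point): The same on the second spoke.
- spoke2 (a point): The same on the third spoke.
- cups: The six blue cups on the rotor (24 mm across, z = 39 to 60 mm, bore 17 mm, floor at 41 mm); two are empty: the one at the pick position at the start, and the one across from it. Not to be touched. Origin on the rotor axis at table height.
- lock_lever (a joint): Angle of the lock lever, rad, counter-clockwise from above. 0: locked, its 10 mm roller home in a notch. Above 0.3: roller clear of the disc; stop at 0.5. 1 to 2 N at the knob moves it; it stays where left. The roller enters a notch only if the rotor is within about 0.08 rad of a 60 degree step; the notch's flared mouth then centres the rotor as the lever goes home.
- lever_pivot (a point): The lever's pivot, 64 mm in x and -72 mm in y from the rotor axis (height 45 mm).
- lever_knob (a point): Centre of the red upright knob at the lever's end, 148 mm from the pivot, 17 mm across, z = 28 to 60 mm (point at 45 mm). Locked at x = -78, y = -112 mm of carousel_base, fully out at about x = -42, y = -175 mm: it swings away from the rotor to unlock. The lever's bar runs low, below z = 28 mm, under the disc.
- vial_black: Small clear vial with black cap, 15 mm across, 42 mm high, standing loose in a cup (its top at z = 83 mm). Origin at the centre of its underside.
- vial_white1: Small clear vial with white cap and brown contents, 15 mm across, 42 mm high, standing loose in a cup (its top at z = 83 mm). Origin at the centre of its underside.
- vial_white2: Small clear vial with white cap and brown contents, 15 mm across, 42 mm high, standing loose in a cup (its top at z = 83 mm). Origin at the centre of its underside.
- vial_white3: Small clear vial with white cap and brown contents, 15 mm across, 42 mm high, standing loose in a cup (its top at z = 83 mm). Origin at the centre of its underside.
- loupe: short black eyepiece loupe, 38 mm across, 36 mm high, standing behind the carousel; a bystander. Origin at the centre of its underside.
- gel_box: small flat black box, 59x56x17 mm, behind the carousel to the right; a bystander. Origin at the centre of its underside.
- petri_b: clear petri dish, 62 mm across, 16 mm high, to the left; a bystander. Origin at the centre of its underside.
- puck_d: cream specimen puck, 25 mm across, 9 mm high, to the left; a bystander. Origin at the centre of its underside.
- usb_stick: red USB stick, 59x20x9 mm, near the front edge to the right; a bystander. Origin at the centre of its underside.
- bnc_a: grey metal adapter, 14x32x14 mm, front right; a bystander. Origin at the centre of its underside.
- bnc_b: grey metal adapter, 14x32x14 mm, front right; a bystander. Origin at the centre of its underside.

How it is judged:
By the outcome, as a careful person would: the job done as asked, in the order asked, and still so for the second after the job is handed in, with the robot touching nothing.
It also fails if it takes over 64 s, if anything falls off the work surface, if the arm or the gripper's body presses on something with over 40 N, if the wrist force passes 120 N, or if a joint passes its speed limit or range.

## Working session

There is one attempt and no reset: what is moved stays moved. The work goes in short steps, Python scripts to look and compute and a tool call to move; the robot and the scene stay as the last step left them, time stands still between calls to the robot, and variables do not carry over. Pictures are saved under pics/ and viewed, at most 10 in all, crops included, and the job is handed in when it is done.

Besides the shell and the picture viewer there is one more tool, called after ">>>" as a command line: name --argument value ..., lists and objects as JSON in quotes. arm_command: Moves the arm, as the interface text tells. Its arguments: {"type":"object","properties":{"deltas":{"type":"array"},"gripper":{"type":"number"},"squeeze":{"type":"number"}},"required":["deltas"]}

```bash
mkdir -p pics; python3 - <<'E'
from plant import monitor, eyes
import cv2
for n in("top","side"):
    im=eyes.read_camera(n); cv2.imwrite(f"pics/{n}0.png",im); m=eyes.camera_model(n); print(n,m)
s=monitor.read_state(); print(s["t"],s["tool_pos"],s["orientation"],s["force"])
E
```

```text
top {'fx': 483.280271768722, 'fy': 483.280271768722, 'cx': 319.3556444660475, 'cy': 238.71621913165538, 'k1': 0.03285881361413701, 'rvec': array([ 2.17748028, -1.86201135,  0.33500547]), 'tvec': array([-0.07003395,  0.57654624,  1.20555096])}
side {'fx': 549.5727807169634, 'fy': 549.5727807169634, 'cx': 307.30098144165703, 'cy': 233.69293559598617, 'k1': -0.003924490300813323, 'rvec': array([ 2.12077806, -0.27609125,  0.1380312 ]), 'tvec': array([-0.5633201 ,  0.15135605,  1.66805857])}
0.1 [0.25572366 0.54219531 0.21766184] [-6.86714608e-01 -3.06508896e+00  2.57584083e-03] [ 0.53312698 -0.30062997  0.42559056]
```

View pics/top0.png

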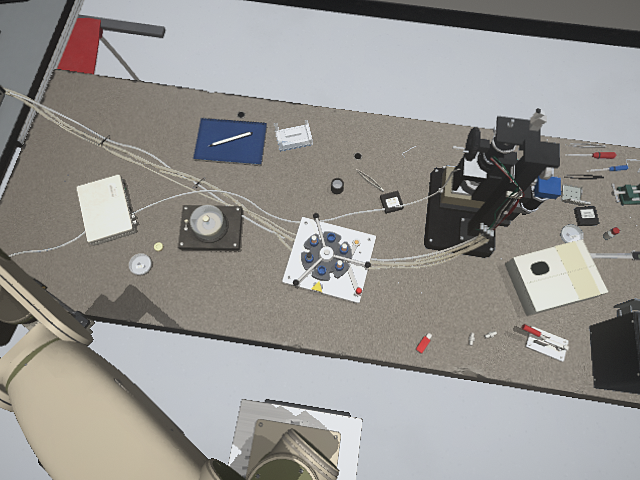

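View pics/side0.png

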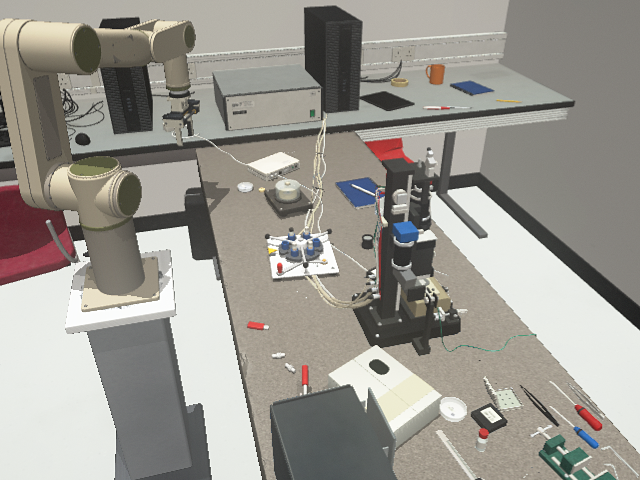

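The top view shows the carousel hub at about (326,254), yellow arrowhead at (318,287), red knob at (359,290) and spoke balls at (316,215), (367,265) and (296,283). The side view shows the carousel at about (302,248).

```bash
cat > h.py <<'E'
import numpy as np, cv2
from plant import monitor, eyes
def ray(n,uv):
    m=eyes.camera_model(n); d=np.array([(uv[0]-m["cx"])/m["fx"],(uv[1]-m["cy"])/m["fy"]])
    p=d.copy()
    for _ in range(20): p=d/(1+m["k1"]*(p@p))
    R=cv2.Rodrigues(m["rvec"])[0]; return -R.T@m["tvec"], R.T@np.r_[p,1]
def plane(n,uv,z):
    c,d=ray(n,uv); return c+d*(z-c[2])/d[2]
def tri(a,b):
    c1,d1=ray("top",a); c2,d2=ray("side",b)
    s=np.linalg.lstsq(np.c_[d1,-d2],c2-c1,rcond=None)[0]
    p,q=c1+s[0]*d1,c2+s[1]*d2; return (p+q)/2,np.linalg.norm(p-q)
def proj(n,P):
    m=eyes.camera_model(n); X=cv2.Rodrigues(m["rvec"])[0]@np.asarray(P,float)+m["tvec"]; p=X[:2]/X[2]
    p=p*(1+m["k1"]*(p@p)); return p*m["fx"]+[m["cx"],m["cy"]]
def blobs(im,lo,hi,box,mn=4):
    x0,y0,x1,y1=box; h=cv2.cvtColor(im[y0:y1,x0:x1],cv2.COLOR_BGR2HSV)
    _,_,st,c=cv2.connectedComponentsWithStats(cv2.inRange(h,lo,hi))
    return [(int(s[4]),(q+[x0,y0]).round(1)) for s,q in zip(st[1:],c[1:]) if s[4]>=mn]
TB=(270,200,390,310); SB=(250,220,350,285)
E
python3 - <<'E'
from h import *
t=cv2.imread("pics/top0.png"); s=cv2.imread("pics/side0.png")
for n,im,b in(("top",t,TB),("side",s,SB)):
    for c,lo,hi in(("red",(0,150,100),(6,255,255)),("yel",(22,150,120),(35,255,255)),("black",(0,0,0),(180,255,38))):
        for k in blobs(im,lo,hi,b): print(n,c,k[0],k[1])
a=cv2.resize(t[205:305,275:380],None,fx=5.5,fy=5.5,interpolation=cv2.INTER_CUBIC)
cv2.imwrite("pics/tc.png",a)
a=cv2.resize(s[222:282,255:350],None,fx=8,fy=8,interpolation=cv2.INTER_CUBIC)
cv2.imwrite("pics/sc.png",a)
E
```

```text
top red 23 [358.3 290.3]
top yel 31 [316.8 287. ]
top black 4 [383.2 206.2]
side red 30 [279.3 267.2]
side yel 20 [270.6 250.2]
```

View pics/tc.png

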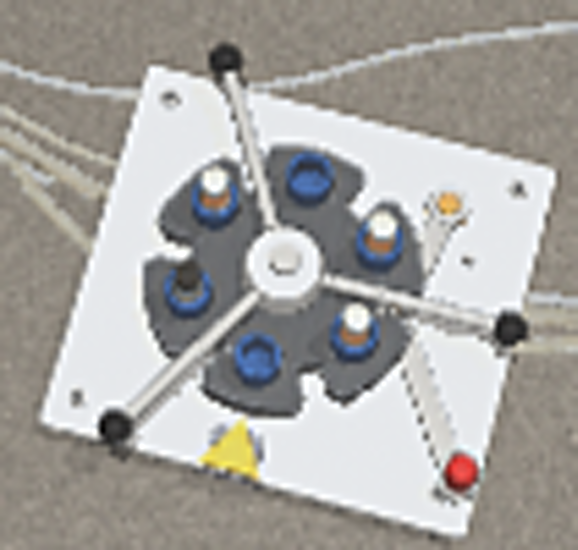

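View pics/sc.png

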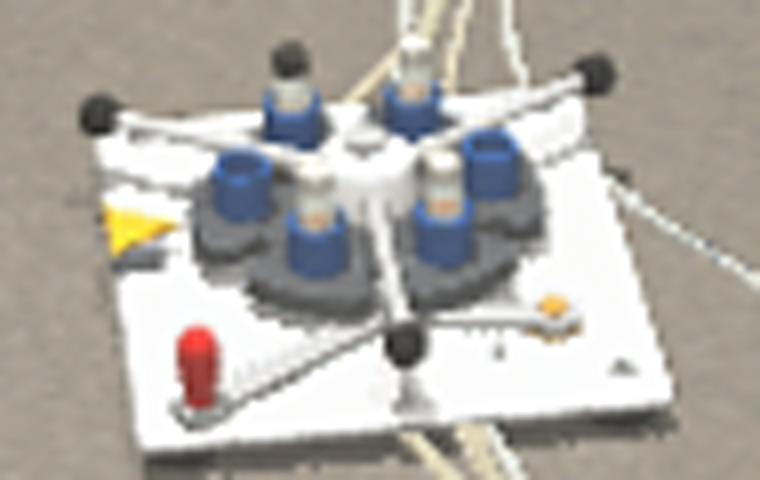

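The crops show the black vial in the cup next to the empty pick cup, clockwise of it (top about (309,257), side about (291,230)). So the rotor needs +60°. Next I fit the frame.

```bash
python3 - <<'E'
from h import *
o=-0.4
T=[(275+226/5.5+o,205+60/5.5+o),(275+115/5.5+o,205+427/5.5+o),(275+510/5.5+o,205+329/5.5+o)]
S=[(255+597/8+o,222+75/8+o),(255+100/8+o,222+116/8+o),(255+406/8+o,222+344/8+o)]
P=[]
for a,b in zip(T,S):
    p,e=tri(a,b); q=plane("top",a,.05); P.append(q); print("ball tri",p.round(4),round(e,4),"top50",q.round(4),"side50",plane("side",b,.05).round(4))
c=np.mean(P,0); print("axis",c.round(4),"radii",[np.linalg.norm(p-c).round(4) for p in P])
ang=[np.degrees(np.arctan2(*(p-c)[1::-1])) for p in P]; print("ang",np.round(ang,1))
k,e=tri((358.6,290.2),(279.4,267.4)); print("knob",k.round(4),e, plane("top",(358.6,290.2),.057).round(4))
y=plane("top",(316.8,287),.036); y2,_=tri((316.8,287),(270.6,250.2));print("arrow",y.round(4),y2.round(4),"r",np.linalg.norm((y-c)[:2]))
print("yaw arrow",np.arctan2(*-(y-c)[1::-1]),"knob",(np.arctan2(*(k-c)[1::-1])-np.arctan2(-112,-78)))
print("yaw spokes",[((a-b+180)%360-180) for a,b in zip(ang,(30,150,270))])
bv,e=tri((275+187/5.5+o,205+272/5.5+o),(255+290/8+o,222+50/8+o)); print("black cap",bv.round(4),e)
print("black ang",np.degrees(np.arctan2(*(bv-c)[1::-1])))
E
```

```text
ball tri [0.6679 0.044  0.0499] 0.0017 top50 [0.6669 0.044  0.05  ] side50 [0.6688 0.0443 0.05  ]
ball tri [0.4642 0.0675 0.0503] 0.0006 top50 [0.4639 0.0675 0.05  ] side50 [0.4646 0.0681 0.05  ]
ball tri [ 0.5451 -0.1199  0.0502] 0.0005 top50 [ 0.5449 -0.1199  0.05  ] side50 [ 0.5454 -0.1195  0.05  ]
axis [ 0.5586 -0.0028  0.05  ] radii [np.float64(0.118), np.float64(0.1179), np.float64(0.1179)]
ang [ 23.3 143.4 -96.7]
knob [ 0.4692 -0.1055  0.0448] 0.001763622819773277 [ 0.4669 -0.1049  0.057 ]
arrow [0.4633 0.0086 0.036 ] [0.4638 0.0087 0.0334] r 0.09595738885181165
yaw arrow -0.11936738786360071 knob -0.10803528865905676
yaw spokes [np.float64(-6.655285629927278), np.float64(-6.610223032793414), np.float64(-6.674888075890578)]
black cap [0.5388 0.0431 0.0841] 0.0009432548240726809
black ang 113.31744491104406
```

>>> arm_command --deltas '[[[1.17,-3.49,0,0,0,-3.1],[1.17,-3.49,0,0,0,-3.1],[1.17,-3.49,0,0,0,-3.1],[1.17,-3.49,0,0,0,-3.1],[1.17,-3.49,0,0,0,-3.1],[1.17,-3.49,0,0,0,-3.1],[1.17,-3.49,0,0,0,-3.1],[1.17,-3.49,0,0,0,-3.1],[1.17,-3.49,0,0,0,-3.1],[1.17,-3.49,0,0,0,-3.1],[1.17,-3.49,0,0,0,-3.1],[1.17,-3.49,0,0,0,-3.1]]]' --gripper -1 --squeeze 20

```text
t: 1.1
tool_pos: [0.3963, 0.1221, 0.2185]
orientation: [-1.632, -2.684, 0.0]
force: [0.7, 0.2, -0.1]
opening: 0.0179
gripper_force: 0.0
```

>>> arm_command --deltas '[[[1.17,-3.49,0,0,0,-3.1],[1.17,-3.49,0,0,0,-3.1],[1.17,-3.49,0,0,0,-3.1],[1.17,-3.49,0,0,0,-3.1],[1.17,-3.49,0,0,0,-3.1],[1.0,-3.49,0,0,0,-0.1],[0,0,0,0,0,0],[0,0,0,0,0,0]]]'

```text
t: 1.77
tool_pos: [0.4646, -0.0872, 0.218]
orientation: [-1.982, -2.436, 0.001]
force: [0.1, 0.6, -0.3]
opening: 0.0003
gripper_force: 0.0
```

>>> arm_command --deltas '[[[0.1,0.4,-3.6,0,0,-2],[0,0,-3.6,0,0,0],[0,0,-3.6,0,0,0],[0,0,-3.6,0,0,0],[0,0,-2.4,0,0,0],[0,0,-1.2,0,0,0],[0,0,0,0,0,0],[0,0,0,0,0,0]]]'

```text
t: 2.43
tool_pos: [0.465, -0.0803, 0.0382]
orientation: [-2.018, -2.405, 0.001]
force: [-1.0, -0.1, 0.1]
opening: 0.0005
gripper_force: 0.0
```

```bash
python3 - <<'E'
from h import *
a=eyes.read_camera("side")
cv2.imwrite("pics/s1.png",cv2.resize(a[200:290,240:360],None,fx=6,fy=6,interpolation=cv2.INTER_CUBIC))
E
```

```text
(no output)
```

View pics/s1.png

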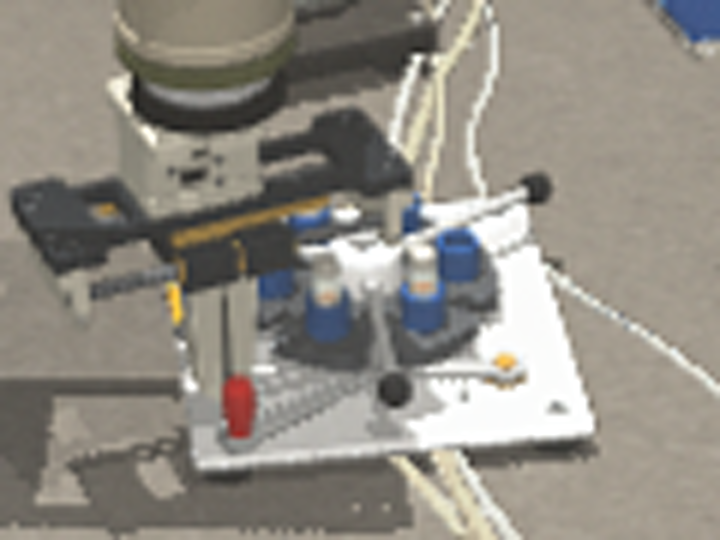

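The side view shows the closed fingers standing just inside the red knob (about (238,405) in the crop) and clear of the rotor.

>>> arm_command --deltas '[[[0.07,-0.48,0,0,0,1.5],[0.07,-0.48,0,0,0,1.5],[0.07,-0.48,0,0,0,1.5],[0.07,-0.48,0,0,0,1.5],[0.07,-0.48,0,0,0,1.5],[0.07,-0.48,0,0,0,1.5],[0.07,-0.48,0,0,0,1.5],[0.07,-0.48,0,0,0,1.5]]]'

```text
t: 3.15
tool_pos: [0.4732, -0.1201, 0.0409]
orientation: [1.754, 2.602, 0.002]
force: [1.2, 1.6, 0.1]
opening: 0.0002
gripper_force: 0.5
```

>>> arm_command --deltas '[[[0.16,-0.41,0,0,0,1.6],[0.16,-0.41,0,0,0,1.6],[0.16,-0.41,0,0,0,1.6],[0.16,-0.41,0,0,0,1.6],[0.16,-0.41,0,0,0,1.6],[0.16,-0.41,0,0,0,1.6],[0.16,-0.41,0,0,0,1.6],[0.16,-0.41,0,0,0,1.6],[0,0,0,0,0,0],[0,0,0,0,0,0]]]'

```text
t: 3.98
tool_pos: [0.4855, -0.1531, 0.0404]
orientation: [1.457, 2.78, 0.0]
force: [-0.8, -0.2, 0.3]
opening: 0.0007
gripper_force: 0.0
```

>>> arm_command --deltas '[[[-0.3,0.4,0,0,0,0],[0,0,3.3,0,0,0],[0,0,3.3,0,0,-6.9],[0,0,3.4,0,0,-6.9],[1.3,2.0,0,0,0,-6.9],[1.3,2.1,0,0,0,-6.9],[1.3,2.1,0,0,0,-6.9],[0,0,0,0,0,-6.9],[0,0,0,0,0,0],[0,0,0,0,0,0]]]'

```text
t: 4.82
tool_pos: [0.52, -0.0863, 0.1388]
orientation: [2.342, 2.094, -0.0]
force: [0.1, 0.2, 0.4]
opening: 0.0003
gripper_force: 0.0
```

```bash
python3 - <<'E'
from h import *
a=eyes.read_camera("side"); 
for k in blobs(a,(0,150,100),(6,255,255),(230,230,330,300)):
    p=plane("side",k[1],.046); v=p[:2]-[.6145,-.0817]; print(k,p.round(4),np.linalg.norm(v),"lever",(np.arctan2(v[1],v[0])-np.radians(-170.9)))
s=monitor.read_state(); R=cv2.Rodrigues(np.array(s["orientation"]))[0]; print(s["tool_pos"],"yaw",np.degrees(np.arctan2(R[1,1],R[0,1])),R[:,2])
cv2.imwrite("pics/s2.png",cv2.resize(a[200:290,240:360],None,fx=6,fy=6,interpolation=cv2.INTER_CUBIC))
E
```

```text
(37, array([292.8, 278.1])) [ 0.4946 -0.17    0.046 ] 0.1489098449130296 lever 0.475960203482817
[ 0.51991937 -0.08668075  0.1387209 ] yaw -6.405448255825078 [-1.52133866e-04 -2.12350630e-04 -9.99999966e-01]
```

View pics/s2.png

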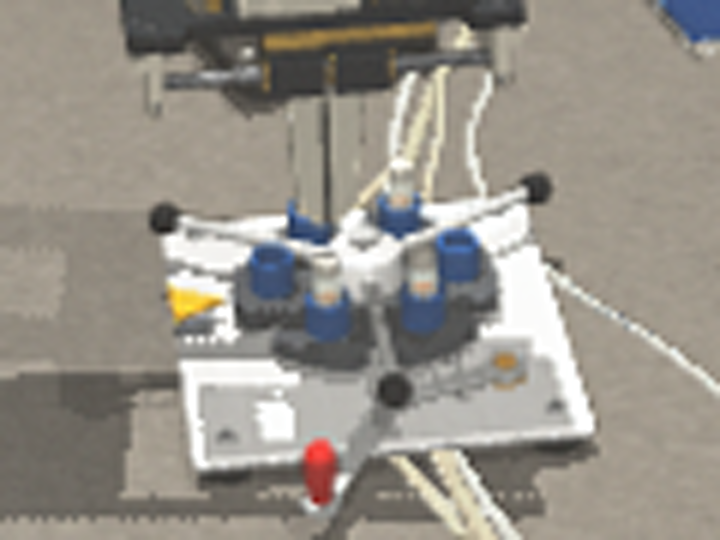

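The side view shows the lever fully out (knob about (320,470) in the crop, measured 0.476 rad) and the finger above the gap behind spoke 2.

>>> arm_command --deltas '[[[0,0,-3,0,0,0],[0,0,-3,0,0,0],[0,0,-2.4,0,0,0],[0,0,-1.1,0,0,0],[0,0,0,0,0,0],[0,0,0,0,0,0]]]'

```text
t: 5.37
tool_pos: [0.5199, -0.0871, 0.0438]
orientation: [-2.345, -2.089, 0.001]
force: [0.5, -0.4, 0.7]
opening: 0.0001
gripper_force: 0.0
```

>>> arm_command --deltas '[[[0.76,-0.1,0,0,0,0],[0.6,-0.2,0,0,0,4],[0.61,-0.16,0,0,0,4],[0.62,-0.11,0,0,0,4],[0.63,-0.07,0,0,0,4],[0.63,-0.03,0,0,0,4],[0.63,0.02,0,0,0,4],[0.63,0.06,0,0,0,4],[0.62,0.1,0,0,0,4],[0.61,0.15,0,0,0,4],[0.6,0.19,0,0,0,4],[0,0,0,0,0,0]]]'

```text
t: 6.37
tool_pos: [0.5924, -0.0884, 0.0461]
orientation: [1.483, 2.765, 0.002]
force: [0.5, 0.2, -0.6]
opening: 0.0003
gripper_force: 0.0
```

```bash
cat > rot.py <<'E'
from h import *
import sys
# dark ball blobs nearest each predicted ball position; print all candidates at r~118
c=np.array([.5592,-.0028])
for n,b in(("side",SB),("top",TB)):
    a=eyes.read_camera(n)
    for k in blobs(a,(0,0,0),(180,255,70),b,6):
        p=plane(n,k[1],.05)[:2]-c; r=np.linalg.norm(p)
        if .105<r<.13 and k[0]<60: print(n,k[0],k[1],"r",r.round(4),"rot",(((np.degrees(np.arctan2(p[1],p[0]))-23.35+60)%120)-60).round(2))
    cv2.imwrite(f"pics/{n}{sys.argv[1]}.png",cv2.resize(a[200:290,240:360] if n=="side" else a[195:305,265:385],None,fx=5,fy=5,interpolation=cv2.INTER_CUBIC))
s=monitor.read_state(); R=cv2.Rodrigues(np.array(s["orientation"]))[0]; print(s["t"],s["tool_pos"],"yaw",np.degrees(np.arctan2(R[1,1],R[0,1])),s["force"])
E
python3 rot.py 3
```

```text
side 20 [264.  249.1] r 0.1185 rot 37.26
side 17 [327.2 258.2] r 0.1177 rot 36.79
top 25 [293.3 229.1] r 0.1175 rot 37.86
6.4667 [ 0.5912615  -0.08860815  0.0453006 ] yaw 33.24121344359116 [ 0.55832453  0.06932375 -0.00695107]
```

View pics/side3.png

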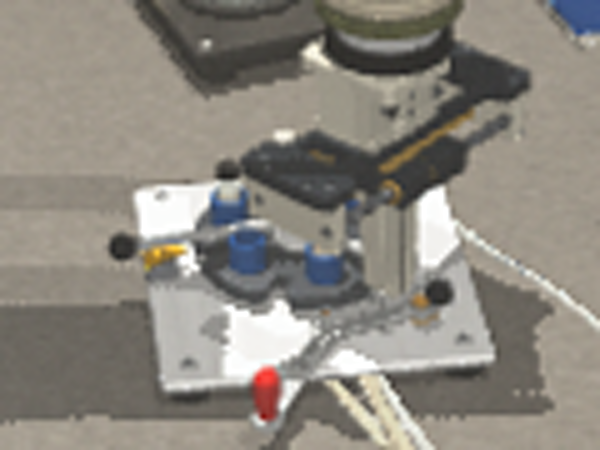

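The side view shows the rotor turned about 37° (balls at crop (122,246) and (438,291)), with the finger against spoke 2 and the lever still out.

>>> arm_command --deltas '[[[0.57,0.23,0,0,0,3.8],[0.55,0.27,0,0,0,3.8],[0.53,0.31,0,0,0,3.8],[0.51,0.34,0,0,0,3.8],[0.48,0.37,0,0,0,3.8],[0.15,0.13,0,0,0,1.2],[0,0,0,0,0,0],[0,0,0,0,0,0]]]'

```text
t: 7.13
tool_pos: [0.6181, -0.0721, 0.0444]
orientation: [0.986, 2.981, 0.0]
force: [0.3, -2.3, 2.5]
opening: 0.0007
gripper_force: 1.2
```

```bash
python3 rot.py 4
```

```text
side 8 [297.1 223.8] r 0.1211 rot 58.13
side 19 [334.7 251.9] r 0.1182 rot 57.19
side 19 [268.8 255.8] r 0.1187 rot 57.22
top 30 [286.9 242. ] r 0.1151 rot 58.88
7.2333 [ 0.61790428 -0.07205677  0.04427057] yaw 53.419440885590866 [ 1.1169115  -0.97064696  3.47086454]
```

>>> arm_command --deltas '[[[0,0,0.2,0,0,0],[0.12,0.11,0,0,0,1],[0.12,0.11,0,0,0,1],[0,0,0,0,0,0],[0,0,0,0,0,0]]]'

```text
t: 7.65
tool_pos: [0.6198, -0.0694, 0.0455]
orientation: [-0.93, -3.0, 0.0]
force: [-1.8, -0.6, 1.6]
opening: 0.0004
gripper_force: 1.3
```

```bash
python3 rot.py 5
```

```text
side 8 [296.1 223.8] r 0.1216 rot 59.71
side 18 [334.9 251.6] r 0.1181 rot 58.05
side 18 [269.3 256.1] r 0.1183 rot 58.33
top 9 [334.8 219. ] r 0.106 rot -28.14
top 29 [286.1 242.2] r 0.117 rot 59.48
7.75 [ 0.61976171 -0.06937738  0.04550513] yaw 55.53904613605169 [-1.94135919 -0.72946832  2.40605279]
```

>>> arm_command --deltas '[[[-0.4,-0.35,0,0,0,0],[0,0,3.2,0,0,0],[0,0,3.2,0,0,0],[0,0,3.2,0,0,0],[-2.1,-2.2,0,0,0,-3.8],[-2.1,-2.2,0,0,0,-3.8],[-2.1,-2.2,0,0,0,-3.8],[-2.1,-2.2,0,0,0,-3.8],[-2.2,-2.3,0,0,0,-3.8],[0,0,0,0,0,0],[0,0,0,0,0,0],[0,0,0,0,0,0]]]'

```text
t: 8.75
tool_pos: [0.5101, -0.184, 0.1416]
orientation: [1.413, 2.806, 0.001]
force: [-0.2, -0.0, 0.1]
opening: 0.0002
gripper_force: 0.0
```

```bash
python3 rot.py 6; python3 - <<'E'
from h import *
a=eyes.read_camera("side")
for k in blobs(a,(0,150,100),(6,255,255),(230,230,330,300)):
    p=plane("side",k[1],.046); v=p[:2]-[.6145,-.0817]; print(k,p.round(4),"lever",(np.arctan2(v[1],v[0])-np.radians(-170.9)))
E
```

```text
side 13 [334.5 251.6] r 0.117 rot 57.81
side 17 [269.3 256.2] r 0.1186 rot 58.55
top 23 [356.3 226.3] r 0.118 rot 58.75
top 25 [285.7 241.8] r 0.1185 rot 59.08
8.85 [ 0.51052454 -0.18334331  0.14159428] yaw 36.62410285918231 [-0.19708158 -0.3252127   0.19708434]
(36, array([292.6, 278.1])) [ 0.494  -0.1699  0.046 ] lever 0.47288705150679755
```

View pics/side6.png

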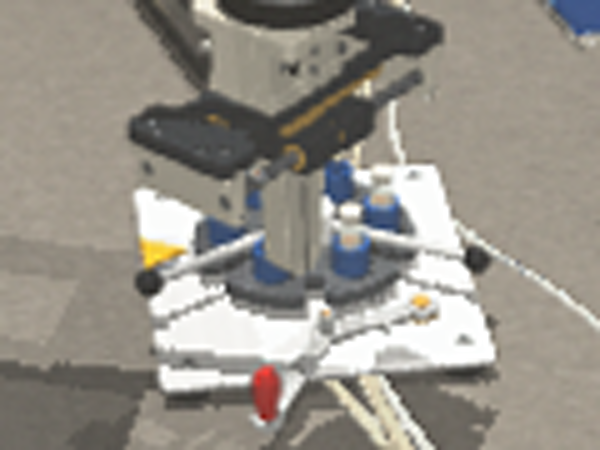

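The side view shows the rotor at about 58.5°, the lever still out (knob about (266,392) in the crop), and the finger above the outside of the knob.

>>> arm_command --deltas '[[[0.2,-0.4,0,0,0,0],[0,0,-3,0,0,0],[0,0,-3,0,0,0],[0,0,-3,0,0,0],[0,0,-1.3,0,0,0],[0,0,0,0,0,0],[0,0,0,0,0,0]]]'

```text
t: 9.48
tool_pos: [0.5119, -0.1877, 0.0385]
orientation: [-1.411, -2.805, 0.0]
force: [-0.0, -0.2, 0.6]
opening: 0.0003
gripper_force: 0.0
```

>>> arm_command --deltas '[[[-0.37,0.26,0,0,0,0],[-0.37,0.26,0,0,0,0],[-0.29,0.41,0,0,0,-1.9],[-0.29,0.41,0,0,0,-1.9],[-0.29,0.41,0,0,0,-1.9],[-0.29,0.41,0,0,0,-1.9],[-0.29,0.41,0,0,0,-1.9],[-0.29,0.41,0,0,0,-1.9],[-0.29,0.41,0,0,0,-1.9],[0,0,0,0,0,0]]]'

```text
t: 10.32
tool_pos: [0.485, -0.154, 0.0405]
orientation: [1.728, 2.62, 0.001]
force: [-0.6, -0.4, 1.2]
opening: 0.0005
gripper_force: 0.0
```

>>> arm_command --deltas '[[[-0.17,0.41,0,0,0,-1.7],[-0.17,0.41,0,0,0,-1.7],[-0.17,0.41,0,0,0,-1.7],[-0.17,0.41,0,0,0,-1.7],[-0.17,0.41,0,0,0,-1.7],[-0.17,0.41,0,0,0,-1.7],[-0.17,0.41,0,0,0,-1.7],[0,0,0,0,0,0],[0,0,0,0,0,0]]]'

```text
t: 11.07
tool_pos: [0.473, -0.1257, 0.0396]
orientation: [1.988, 2.431, 0.001]
force: [-0.2, -0.6, -0.1]
opening: 0.0007
gripper_force: 0.0
```

Now I push the last few millimetres against the stop, watching the force.

>>> arm_command --deltas '[[[-0.05,0.2,0,0,0,-1],[-0.04,0.2,0,0,0,-1],[-0.02,0.1,0,0,0,0],[0,0,0,0,0,0],[0,0,0,0,0,0]]]'

```text
t: 11.48
tool_pos: [0.4717, -0.1213, 0.0391]
orientation: [2.032, 2.394, -0.001]
force: [0.7, -5.7, 1.0]
opening: 0.0005
gripper_force: 2.6
```

```bash
python3 rot.py 7; cat > lev.py <<'E'
from h import *
a=eyes.read_camera("side")
for k in blobs(a,(0,150,100),(6,255,255),(230,230,330,300)):
    p=plane("side",k[1],.046); v=p[:2]-[.6145,-.0817]; print(k,p.round(4),"lever",(np.arctan2(v[1],v[0])-np.radians(-170.9)))
E
python3 lev.py
```

```text
side 25 [262. 239.] r 0.1279 rot 9.62
side 13 [334.5 251.6] r 0.117 rot 57.81
side 19 [269.3 256.1] r 0.1183 rot 58.33
top 25 [285.7 241.8] r 0.1185 rot 59.08
top 56 [355.3 284.1] r 0.1182 rot -32.72
11.5833 [ 0.47174716 -0.12133513  0.03908279] yaw 9.347123754908084 [-0.33455985 -5.68048023  0.82831616]
```

>>> arm_command --deltas '[[[0,0.1,0,0,0,0],[0,0.1,0,0,0,0],[0,0.1,0,0,0,0],[0,0,0,0,0,0],[0,0,0,0,0,0]]]'

```text
t: 12.05
tool_pos: [0.4717, -0.1208, 0.0393]
orientation: [2.03, 2.391, -0.006]
force: [-0.8, -17.8, -0.8]
opening: 0.0005
gripper_force: 8.0
```

```bash
python3 rot.py 8
```

```text
side 13 [334.5 251.6] r 0.117 rot 57.81
side 21 [269.2 255.9] r 0.118 rot 57.79
top 25 [285.7 241.8] r 0.1185 rot 59.08
top 8 [337.  291.9] r 0.1137 rot -59.91
12.15 [ 0.47174068 -0.12074277  0.03926744] yaw 9.33438191509809 [ -0.47068782 -16.4374944   -0.82047168]
```

>>> arm_command --deltas '[[[0,-0.6,0,0,0,0],[0,-1,0,0,0,0],[0,-0.5,3,0,0,0],[0,0,3.5,0,0,0],[0,0,3.5,0,0,0],[0,-4,2,0,0,0],[0,-4,2,0,0,0],[-1,-4,2,0,0,0],[-1,-4,0,0,0,0],[-1,-4,0,0,0,0],[0,0,0,0,0,0],[0,0,0,0,0,0]]]'

```text
t: 13.15
tool_pos: [0.4411, -0.3312, 0.1936]
orientation: [-2.037, -2.39, -0.001]
force: [0.9, -0.1, 0.3]
opening: 0.0007
gripper_force: 0.0
```

```bash
python3 lev.py; python3 rot.py 9; python3 - <<'E'
import cv2,numpy as np
t=cv2.imread("pics/top9.png");s=cv2.imread("pics/side9.png")
t=cv2.resize(t,(400,367));s=cv2.resize(s,(400,300)); s=np.vstack([s,np.zeros((67,400,3),np.uint8)])
cv2.imwrite("pics/both9.png",np.hstack([t,s]))
im=cv2.imread("pics/side0.png")
from h import *
for k in blobs(im,(0,0,0),(180,255,70),SB,6):
    p=plane("side",k[1],.05)[:2]-[.5592,-.0028]; print("initial",k,np.linalg.norm(p),((np.degrees(np.arctan2(p[1],p[0]))-23.35+60)%120)-60)
for k in blobs(im,(0,150,100),(6,255,255),(230,230,330,300)): print("initial red",k)
E
```

```text
(5, array([278.8, 270.8])) [ 0.4626 -0.1239  0.046 ] lever 0.11213419774189592
side 8 [279.6 228.4] r 0.1159 rot -30.35
side 13 [334.5 251.6] r 0.117 rot 57.81
side 15 [269.2 256.4] r 0.1194 rot 58.89
top 23 [356.3 226.3] r 0.118 rot 58.75
top 24 [285.7 242. ] r 0.1183 rot 59.35
top 31 [335.9 294.6] r 0.1202 rot 57.78
13.3 [ 0.44228512 -0.32825884  0.19358777] yaw 9.387254768964437 [-0.31541952 -0.16158481  0.85642773]
initial (10, array([328.7, 231.4])) 0.11623788140092639 -0.5351712537501783
initial (11, array([266.5, 236.5])) 0.11901411822319426 1.2152840973983814
initial (10, array([305. , 265.1])) 0.11993949884456377 -0.741580215876013
initial (6, array([332.5, 274. ])) 0.19078672983212464 22.28887115056773
initial (6, array([277.5, 279. ])) 0.19801778962855576 -26.966580415703078
initial red (30, array([279.3, 267.2]))
```

View pics/both9.png

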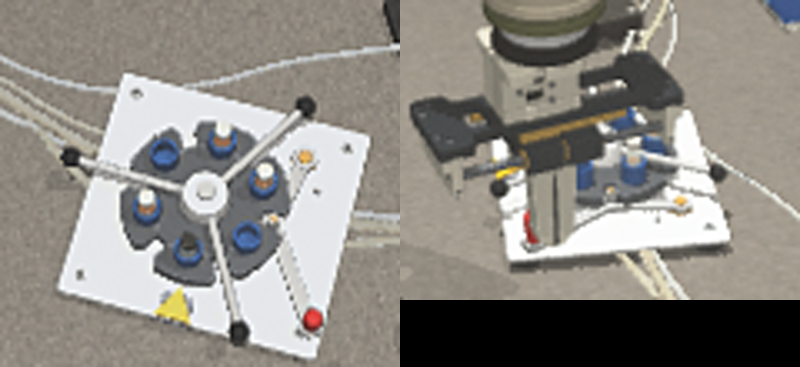

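The picture shows the black vial behind the arrowhead (top half about (187,248)) and the roller in a notch at (273,218). The lever angle needs a check from the top view and an unobstructed side view, so I move away.

>>> arm_command --deltas '[[[-1,-4,0,0,0,0],[-1,-4,0,0,0,0],[-1,-4,2,0,0,0],[-1,-4,2,0,0,0],[-1,0,2,0,0,0],[0,0,0,0,0,0],[0,0,0,0,0,0]]]'

```text
t: 13.88
tool_pos: [0.3951, -0.4817, 0.2515]
orientation: [2.031, 2.394, 0.0]
force: [-0.2, 0.7, -0.3]
opening: 0.0005
gripper_force: 0.0
```

```bash
python3 rot.py 10; python3 - <<'E'
from h import *
c=np.array([.5592,-.0028])
def cen(im,uv,w,k):   # weighted centroid: red excess or darkness
    x,y=[int(round(v)) for v in uv]; r=im[y-w:y+w+1,x-w:x+w+1].astype(float)
    m=np.clip(r[...,2]-r[...,1]-40,0,None) if k=="red" else np.clip(110-r.max(2),0,None)
    g=np.mgrid[-w:w+1,-w:w+1]; return np.array([x+(m*g[1]).sum()/m.sum(),y+(m*g[0]).sum()/m.sum()])
T0={n:cv2.imread(f"pics/{n}0.png") for n in("top","side")}; T1={n:eyes.read_camera(n) for n in("top","side")}
for n in T0:
    uv=proj(n,(.4687,-.105,.045)); print(n,"red",[cen(i[n],cen(i[n],uv,6,"red"),6,"red").round(2) for i in(T0,T1)])
    for j in range(3):
        out=[]
        for im,a0 in((T0,23.35),(T1,82.3)):
            a=np.radians(a0+120*j); uv=proj(n,np.r_[c+.118*np.array([np.cos(a),np.sin(a)]),.05])
            p=plane(n,cen(im[n],cen(im[n],uv,5,"b"),5,"b"),.05)[:2]-c
            out.append(np.degrees(np.arctan2(p[1],p[0]))); 
        print(n,j,"rot",((out[1]-out[0])%360).round(2))
E
```

```text
side 8 [296.5 223.8] r 0.1214 rot 59.08
side 12 [334.4 251.7] r 0.1169 rot 57.5
top 23 [356.3 226.3] r 0.118 rot 58.75
top 26 [285.7 241.7] r 0.1186 rot 58.94
top 32 [336.  294.6] r 0.1203 rot 57.9
13.9833 [ 0.39501262 -0.4802362   0.24948562] yaw 9.464275018076467 [-0.58066371  0.58969015 -0.79528855]
top red [array([358.49, 290.  ]), array([358.48, 290.  ])]
top 0 rot 58.88
top 1 rot 57.2
top 2 rot 59.09<stdin>:6: RuntimeWarning: invalid value encountered in scalar divide
Traceback (most recent call last):
ValueError: cannot convert float NaN to integer
```

The knob's top-view position is identical to the locked start (358.48, 290.00), so the lever is home. The black vial is behind the arrowhead and the arm is clear of everything.

```bash
python3 -c "
from plant import ticket; print(ticket.close_job())"
```

```text
the job is handed in; nothing more can be done
None
```

The job is handed in: the black-capped vial is behind the yellow arrowhead, the lever is home in its notch (knob back at its locked position in the top view), and the rotor measured about 1.5° short of the full 60° turn, near the limit of what the cameras resolve.

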